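# Eject the plotter's driver module

### The job

The pen plotter's driver module has to come out. Swing both ejector levers of its dock fully outward so that they pry it up, without handling the module until it has come up, then lift it out and set it down gently, standing upright on the floor of the long empty compartment of the clear acrylic rack. Leave the levers swung out for the replacement and do not knock over any ink bottle.

Things in the scene. Friction and masses are not known exactly. Their poses are not given: they have to be found in the camera images.
- dock: Fixed dock: dark steel base 110 x 200 x 8 mm with an aluminium slot along its y, inside 23 mm wide and 115 mm long between end cheeks. Origin: centre of the underside, on the table; z up. Slot walls: 35 mm wide over the outside (x), top 48 mm above the origin. The module's seat is 20 mm above the origin. An ejector lever stands at each end: 'left' at +y, 'right' at -y.
- lever_left (a joint): Black ejector lever at the dock's +y end, turning about the dock's x. 0 = upright (module locked), grows as its top swings outward (to the dock's +y), stop at 0.95 rad. Stiff hinge: about 2 N at the paddle, stays where left. Its toe lifts the module's end about 14 mm at 0.7 rad, 17 mm at 0.88; a nose holds the end down until 0.15 rad.
- lever_right (a joint): The mirror-image lever at the dock's -y end: 0 = upright, grows as its top swings outward (to the dock's -y), stop at 0.95 rad.
- lever_left_hinge (a point): Hinge axis of the left lever: fixed in the dock at y = +67 mm, 16 mm above the dock's origin. Axes as the dock's.
- lever_right_hinge (a point): Hinge axis of the right lever: fixed in the dock at y = -67 mm, 16 mm above the dock's origin. Axes as the dock's.
- lever_left_paddle (a point): Centre of the left lever's paddle, 63 mm from the hinge; z points along the lever. The paddle is 22 mm (x) by 12 mm (y) and spans 50 to 76 mm from the hinge; the arm below is 8 by 10 mm, with the nose (reaching 17 mm inward) 36 to 42 mm from the hinge. Between the upright paddle and the module's grip is a free gap of 33 mm where fingers can go down to push it outward.
- lever_right_paddle (a point): Centre of the right lever's paddle, a mirror image of the left one: 63 mm from the hinge along the lever; z points along the lever.
- module: Loose driver module, about 0.25 kg, standing in the dock: lower grey board 20 (x) x 110 (y) x 30 (z) mm, on it a centred aluminium grip 20 (x) x 56 (y) x 26 (z) mm; 55 mm tall in all. The board's ends form shoulders at 30 mm height under the levers' noses. Origin: centre of the underside; z up, y along its length.
- module_grip (a point): Centre of the module's aluminium grip, 42 mm above the module's underside, 13 mm below its top; pinch it across the 20 mm (module's x).
- rack: Fixed clear acrylic rack, white floor 4 mm thick, walls 4 mm thick with rim 26 mm above the table. Origin: on the table under the centre of the long empty compartment, which is 82 mm (x) by 151 mm (y) inside. A small compartment with two ink bottles adjoins at +y (bottles about 103 mm from the origin along y).
- ink_a: Ink bottle 30 mm across, 60 mm tall, in the rack's small compartment. Origin: centre of its underside.
- ink_b: Ink jar 32 mm across, 52 mm tall, in the rack's small compartment. Origin: centre of its underside.
- ink_c: Ink jar 42 mm across, 62 mm tall, standing beside the dock. Origin: centre of its underside.
- ink_d: Ink jar 48 mm across, 75 mm tall, at the far side. Origin: centre of its underside.
Mind the look-alikes: they are no part of the job. Of the things shaped like the module, the grey one is meant.

How it is judged:
By the outcome, as a careful person would: the job done as asked, in the order asked, and still so for the second after the job is handed in, with the robot touching nothing.
It also fails if it takes over 58 s, if anything falls off the work surface, if the arm or the gripper's body presses on something with over 40 N, if the wrist force passes 120 N, or if a joint passes its speed limit or range.

### The arm

A 6-joint arm with a two-finger parallel gripper is mounted at the origin on the work surface. World frame = base frame: x ahead of the robot, y to its left, z up, the work surface at z = 0. Lengths are in m, angles in rad, forces in N, time in s.
With the tool pointing down it reaches from about 0.275 to 0.85 m from the base axis. Payload 5.2 kg.
Tool frame: the origin (TCP) lies on the centre line of the jaws, within the pads' length; the fingertips stand 17 mm ahead of it and the grasp point (between the pads) lies 2 mm behind it; z points along the fingers, y is the line along which they close (so a half turn about z gives the same grasp; the last joint's range is limited). The gripper opens to 85 mm and grips with 20 to 120 N. Pads are 22 mm wide; open, the fingers measure 114 mm over their backs; the gripper's body (76 mm by 85 mm) begins 54 mm behind the grasp point. The pads swing forward as they close: fully open they stand 13 mm farther back than shut.
Start: joints at [0.996, 0.259, 1.535, -0, 1.348, -0.203], TCP at [0.2, 0.512, 0.248] pointing down, gripper open.
Joint ranges: [-3.14, 3.14], [-0.91, 2.08], [0.19, 2.58], [-1.22, 4.36], [0.22, 2.71], [-3.12, 3.12]. Speed limits (rad/s): [2.57, 2.57, 3.14, 3.14, 3.14, 3.14].

### API

Orientations are given as a 3x3 rotation matrix whose columns are the frame's x, y, z axes.
In Python, from workcell import monitor, eyes, workorder gives the robot as it stands.
- The arm moves only by the tool carry_out, never from a script. Its argument "deltas" is text: rows parted by semicolons, each of 5 numbers parted by spaces: the opening in per cent of the stroke, from 0 (shut) to 100 (fully open), then the shift along the tool's x, y, z in m, then the turn about the tool's z in rad. A call has 1 to 12 rows; each row is the pose to reach, as a shift and turn from the pose commanded when the call began, along the tool's axes at that moment; what a row does not reach only later rows make up. A row lasts 1/10 s, in which the tool goes at most 50 mm and 8.59 degrees, less where a joint would pass 70% of its speed; a pose out of reach is approached as far as the arm can. A call with a gripper value outside its range is refused whole. The fingers move at their own pace and stop on an object; the grip force is fixed at half the most. Time passes only in rows, so rows that repeat a pose let the fingers close. It gives the time, the measured TCP pose, the force, the opening and the grip force at its end, in the units of the state.
- monitor.get_state(): the state, without advancing time (a new reading comes with each control period).
- eyes.read_camera(name): name is "scene" or "side" or "wrist"; returns a dict with "img" (400x640x3 uint8, red, green, blue), "fx", "fy", "cx", "cy" (pixels), "R" (3x3) and "t" (3): a world point X has camera coordinates R X + t. Camera axes: x right, y down, z forward; pixel columns grow to the right and rows downward; lengths in m; the calibration is good to about 2 mm. A picture is of the moment at which its call begins. There is no depth.
- workorder.hand_in(): hands the job in; it is judged then, once.
Trained networks look in a picture, given as the dict that the camera call returned (one of the last four; its "shot" number tells which), for a name from the list of things; names that differ only in an ending like _2 or _b are one class to them, and where a whole thing is asked for, a point or a joint stands for the part that bears it (a point fixed in the world has none). Each returns a list of dicts, best first, with "score" (0 to 1); they miss things now and then, are a little off and sometimes report something else, mostly with a low value. They report only what shows in the picture. A call takes as long as a camera call. They do not tell look-alikes from the thing itself.
- eyes.spot_in(picture, name): "xy" ([column, row] in pixels, amid what is visible of it).
- eyes.cut_out(picture, name): "pixels" (400x640 bool, what is visible of it) and "xy" ([column, row] in pixels, amid what is visible of it).
- eyes.place_of(picture, name): "xy" ([column, row] in pixels: a listed point, or the origin of a listed thing).
The state is a dict: "t": time; "qpos": joint angles; "qvel": joint speeds; "tau": joint torques, N m; "ee_pos": TCP position; "eef_rot": TCP orientation; "force": force on the tool from outside, world axes, zero at the start; "moment": the same for the moment, N m; "finger_gap": finger opening in m; "finger_force": force on a finger pad.
Only numpy, scipy, OpenCV 4.12 (cv2) and the standard library are available. Lean on these libraries where they do the work, as an engineer would, in place of code of your own. Each camera call takes 0.05 s, during which the arm holds its last target. There are 200 camera calls.

## Working session

There is one attempt and no reset: what is moved stays moved. The work goes in short steps, Python scripts to look and compute and a tool call to move; the robot and the scene stay as the last step left them, time stands still between calls to the robot, and variables do not carry over. Pictures are saved under pics/ and viewed, at most 10 in all, crops included, and the job is handed in when it is done.

Besides the shell and the picture viewer there is one more tool, called after ">>>" by a JSON object that holds its "op" and its "data", one argument or row to a line. carry_out: Moves the arm, as the interface text tells. Its arguments: {"type":"object","properties":{"deltas":{"type":"string"}},"required":["deltas"]}

```bash
ls; mkdir -p pics; cat > h.py <<'E'
import numpy as np, cv2
from workcell import monitor, eyes, workorder
def shot(n):
    return eyes.read_camera(n)
def save(p,f,box=None,s=1):
    im=p["img"][:,:,::-1]
    if box: im=im[box[1]:box[3],box[0]:box[2]]
    cv2.imwrite("pics/"+f,cv2.resize(im,None,fx=s,fy=s,interpolation=cv2.INTER_CUBIC))
def ray(p,xy):
    R=np.array(p["R"]);t=np.array(p["t"])
    d=R.T@np.array([(xy[0]-p["cx"])/p["fx"],(xy[1]-p["cy"])/p["fy"],1]);return -R.T@t,d/np.linalg.norm(d)
def onz(p,xy,z):
    c,d=ray(p,xy);return c+d*(z-c[2])/d[2]
def tri(obs):
    A=np.zeros((3,3));b=np.zeros(3);L=[ray(*o) for o in obs]
    for c,d in L:
        M=np.eye(3)-np.outer(d,d);A+=M;b+=M@c
    X=np.linalg.solve(A,b);return X,[np.linalg.norm((np.eye(3)-np.outer(d,d))@(X-c)) for c,d in L]
def proj(p,X):
    v=np.array(p["R"])@X+np.array(p["t"]);return np.array([p["fx"]*v[0]/v[2]+p["cx"],p["fy"]*v[1]/v[2]+p["cy"]])
E
python3 - <<'E'
from h import *
np.set_printoptions(precision=3,suppress=True)
names="dock lever_left_hinge lever_right_hinge lever_left_paddle lever_right_paddle module module_grip rack ink_a ink_c ink_d".split()
for c in ["scene","side","wrist"]:
    p=shot(c);save(p,c+"0.png")
    print(c,p["R"],p["t"],p["fx"])
    for n in names:
        print(n,[(np.round(r["xy"]).astype(int).tolist(),round(float(r["score"]),2)) for r in eyes.place_of(p,n)[:4]])
E
```

```text
pics
scene [[-0.763  0.646  0.004]
 [ 0.536  0.636 -0.555]
 [-0.361 -0.421 -0.832]] [ 0.387 -0.299  1.373] 386.096456631926
dock [([370, 236], 0.87)]
lever_left_hinge [([392, 246], 0.62)]
lever_right_hinge [([354, 217], 0.92), ([376, 223], 0.25)]
lever_left_paddle [([397, 236], 0.63)]
lever_right_paddle [([352, 208], 0.64)]
module [([432, 296], 0.83), ([295, 233], 0.77), ([376, 232], 0.54)]
module_grip [([439, 289], 0.91), ([377, 227], 0.84), ([295, 225], 0.61)]
rack [([274, 160], 0.95)]
ink_a [([240, 233], 0.88), ([287, 181], 0.68), ([296, 176], 0.66), ([392, 213], 0.62)]
ink_c [([240, 233], 0.88), ([287, 181], 0.68), ([296, 176], 0.66), ([392, 213], 0.62)]
ink_d [([240, 233], 0.88), ([287, 181], 0.68), ([296, 176], 0.66), ([392, 213], 0.62)]
side [[ 0.998 -0.059  0.005]
 [-0.038 -0.703 -0.71 ]
 [ 0.045  0.708 -0.705]] [-0.567  0.137  0.796] 386.14469441591496
dock [([283, 181], 0.83)]
lever_left_hinge [([277, 159], 0.76)]
lever_right_hinge [([290, 196], 0.68)]
lever_left_paddle [([278, 143], 0.67)]
lever_right_paddle [([287, 177], 0.46)]
module [([346, 224], 0.91), ([281, 175], 0.75), ([286, 131], 0.54)]
module_grip [([351, 209], 0.97), ([278, 162], 0.61), ([305, 329], 0.57)]
rack [([307, 334], 0.88)]
ink_a [([414, 256], 0.78), ([315, 278], 0.74), ([243, 187], 0.71), ([294, 285], 0.61)]
ink_c [([414, 256], 0.78), ([315, 278], 0.74), ([243, 187], 0.71), ([294, 285], 0.61)]
ink_d [([414, 256], 0.78), ([315, 278], 0.74), ([243, 187], 0.71), ([294, 285], 0.61)]
wrist [[ 0.363  0.932 -0.   ]
 [ 0.9   -0.35   0.259]
 [ 0.241 -0.094 -0.966]] [-0.55  -0.033  0.378] 307.98521821694175
dock []
lever_left_hinge []
lever_right_hinge []
lever_left_paddle []
lever_right_paddle []
module []
module_grip []
rack []
ink_a []
ink_c []
ink_d []
```

View pics/scene0.png

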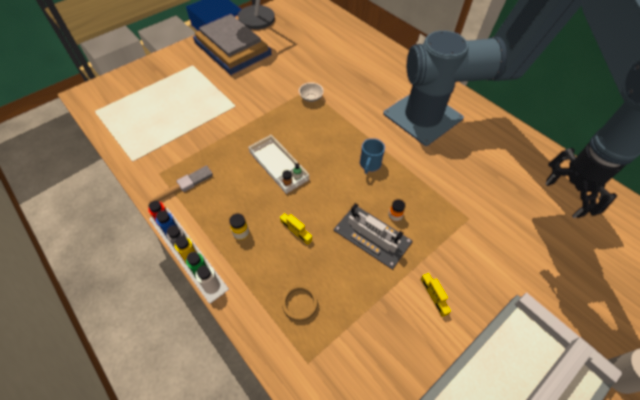

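View pics/side0.png

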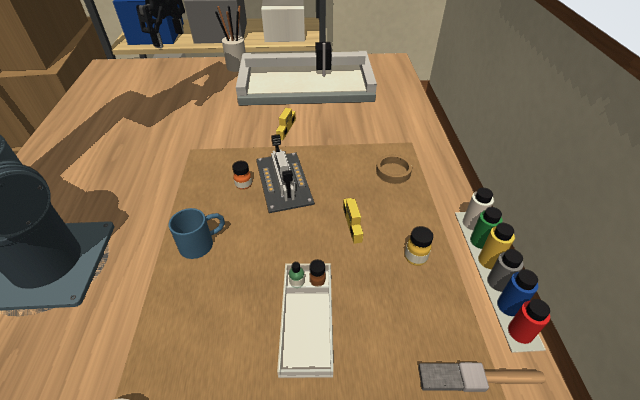

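```bash
python3 - <<'E'
from h import *
np.set_printoptions(precision=4,suppress=True)
a=shot("scene");b=shot("side")
def f(n,p,q):
    X,e=tri([(a,p),(b,q)]);print(n,X,np.round(e,4))
for n,near in [("dock",None),("lever_left_hinge",None),("lever_right_hinge",None),("lever_left_paddle",None),("lever_right_paddle",None),("rack",None)]:
    f(n,eyes.place_of(a,n)[0]["xy"],eyes.place_of(b,n)[0]["xy"])
def near(p,n,xy): return min(eyes.place_of(p,n),key=lambda r:np.hypot(*(np.array(r["xy"])-xy)))["xy"]
f("module",near(a,"module",(376,232)),near(b,"module",(281,175)))
f("grip",near(a,"module_grip",(377,227)),near(b,"module_grip",(278,162)))
for s in [(240,233),(287,181),(296,176),(392,213)]:
    p=near(a,"ink_a",s); print("ink",onz(a,p,0),onz(a,p,.004))
print(monitor.get_state()["eef_rot"])
E
```

```text
dock [0.4716 0.2289 0.0035] [0.0064 0.0064]
lever_left_hinge [0.6373 0.0589 0.1773] [0.156 0.156]
lever_right_hinge [0.4882 0.1587 0.0207] [0.0007 0.0007]
lever_left_paddle [0.482  0.303  0.0637] [0.0121 0.0121]
lever_right_paddle [0.4993 0.1585 0.0809] [0.0013 0.0013]
rack [ 0.527  -0.1761  0.0062] [0.0003 0.0003]
module [0.4724 0.2367 0.0106] [0.0002 0.0002]
grip [0.4746 0.2254 0.0604] [0.0004 0.0004]
ink [ 0.7634 -0.0338  0.    ] [ 0.7642 -0.0315  0.004 ]
ink [ 0.5454 -0.0832  0.    ] [ 0.5471 -0.0807  0.004 ]
ink [ 0.5109 -0.0736  0.    ] [ 0.5127 -0.0711  0.004 ]
ink [0.3703 0.2223 0.    ] [0.3726 0.2235 0.004 ]
[[-0.9317  0.3633 -0.    ]
 [ 0.3633  0.9317 -0.    ]
 [ 0.     -0.0001 -1.    ]]
```

The scene view shows the dock with the grey module at (376,228), and two yellow look-alikes at (295,230) and (437,292). In the side view the grey one is at (281,170), and the yellow ones are at (353,218) and (286,123). The grey one in the dock fits the description. I'll move the wrist camera above it to confirm and measure.

>>> {"op": "carry_out", "data": {
  "deltas": "0 -0.36 -0.16 0 1.02;0 -0.36 -0.16 0 1.02;0 -0.36 -0.16 0 1.02;0 -0.36 -0.16 0 1.02;0 -0.36 -0.16 0 1.02;0 -0.36 -0.16 0 1.02;0 -0.36 -0.16 0 1.02;0 -0.36 -0.16 0 1.02;0 -0.36 -0.16 0 1.02;0 -0.36 -0.16 0 1.02;0 -0.36 -0.16 0 1.02;0 -0.36 -0.16 0 1.02"
}}

```text
t: 4.1
ee_pos: [0.476, 0.2337, 0.2484]
eef_rot: [[-0.18, 0.984, -0.0], [0.984, 0.18, 0.0], [0.0, -0.0, -1.0]]
force: [-0.2, 0.1, 0.1]
finger_gap: 0.0001
finger_force: 0.0
```

```bash
cat >> h.py <<'E'
np.set_printoptions(precision=4,suppress=True)
NM="dock lever_left_hinge lever_right_hinge lever_left_paddle lever_right_paddle module module_grip".split()
def look(p,names=NM):
    out={}
    for n in names:
        out[n]=[(np.round(r["xy"],1).tolist(),round(float(r["score"]),2)) for r in eyes.place_of(p,n)[:3]]
        print(n,out[n])
    return out
E
python3 - <<'E'
from h import *
s=monitor.get_state();print(s["ee_pos"],s["eef_rot"],s["finger_gap"],s["qpos"])
p=shot("wrist");save(p,"w1.png");look(p);np.savez("w1.npz",**{k:v for k,v in p.items()})
E
```

```text
[0.476  0.2337 0.2484] [[-0.18    0.9837 -0.0003]
 [ 0.9837  0.18    0.0003]
 [ 0.0003 -0.0002 -1.    ]] 0.00010681778610925716 [0.2456 0.2232 1.5815 0.0003 1.3371 0.0646]
dock [([320.0, 179.4], 0.59)]
lever_left_hinge [([319.2, 122.9], 0.62)]
lever_right_hinge [([321.1, 231.3], 0.8)]
lever_left_paddle [([318.1, 119.0], 0.73)]
lever_right_paddle [([241.5, 169.6], 0.31)]
module [([317.9, 182.6], 0.75)]
module_grip [([421.9, 325.9], 0.74), ([321.2, 186.3], 0.64), ([317.3, 125.3], 0.51)]
```

View pics/w1.png

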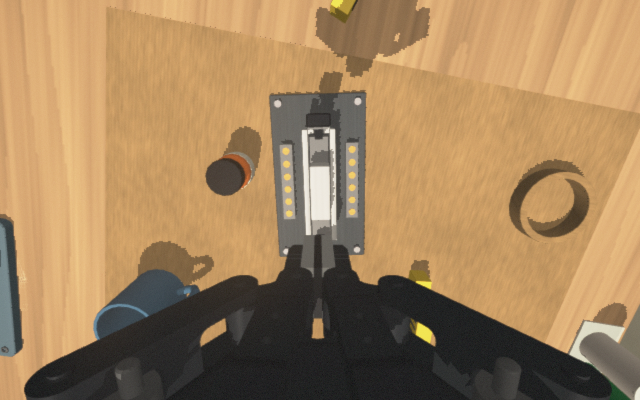

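>>> {"op": "carry_out", "data": {
  "deltas": "0 -0.05 0.02 -0.03 0;0 -0.1 0.02 -0.03 0;0 -0.1 0.02 -0.03 0;0 -0.1 0.02 -0.03 0"
}}

```text
t: 4.9
ee_pos: [0.515, 0.1362, 0.2784]
eef_rot: [[-0.175, 0.985, 0.0], [0.985, 0.175, -0.0], [-0.0, 0.0, -1.0]]
force: [0.6, 1.1, 0.1]
finger_gap: -0.0002
finger_force: 0.0
```

```bash
cat >> h.py <<'E'
def load(f): 
    d=np.load(f,allow_pickle=True);return {k:d[k] for k in d.files}
def rot(a): return np.array([[np.cos(a),-np.sin(a),0],[np.sin(a),np.cos(a),0],[0,0,1]])
E
python3 - <<'E'
from h import *
from scipy.optimize import least_squares
s=monitor.get_state();print(s["ee_pos"])
p=shot("wrist");o2=look(p);np.savez("w2.npz",**p)
a=load("w1.npz")
model={"dock":(0,0,0),"lever_left_hinge":(0,.067,.016),"lever_right_hinge":(0,-.067,.016),"lever_left_paddle":(0,.067,.079),"lever_right_paddle":(0,-.067,.079),"module":(0,0,.02),"module_grip":(0,0,.062)}
sc=shot("scene");o3=look(sc);sd=shot("side");o4=look(sd)
o1={"dock":[([320,179.4],1)],"lever_left_hinge":[([319.2,122.9],1)],"lever_right_hinge":[([321.1,231.3],1)],"lever_left_paddle":[([318.1,119],1)],"module":[([317.9,182.6],1)],"module_grip":[([321.2,186.3],1)]}
g=np.array([.474,.231,.13])
pr=lambda x,m:np.r_[x[:2],0]+rot(x[2])@np.array(m)
obs=[]
for q,o in[(a,o1),(p,o2),(sc,o3),(sd,o4)]:
    for n,l in o.items():
        if l:
            u=min((np.array(r[0]) for r in l),key=lambda u:np.linalg.norm(u-proj(q,pr(g,model[n]))))
            if np.linalg.norm(u-proj(q,pr(g,model[n])))<15: obs.append((q,n,u))
f=lambda x:np.concatenate([(proj(q,pr(x,model[n]))-u) for q,n,u in obs])
r=least_squares(f,g,loss="soft_l1",f_scale=2);print(r.x,np.sqrt(np.mean(r.fun**2)))
for (q,n,u) in obs: print(n,proj(q,pr(r.x,model[n]))-u)
x=r.x;v=p["img"].copy()
P=lambda m:tuple(np.round(proj(p,pr(x,m))*2).astype(int).tolist())
v=cv2.resize(v,None,fx=2,fy=2,interpolation=cv2.INTER_CUBIC)
def poly(pts,c): cv2.polylines(v,[np.array([P(m) for m in pts])],True,c,1)
poly([(.055,.1,.008),(-.055,.1,.008),(-.055,-.1,.008),(.055,-.1,.008)],(255,0,0))
poly([(.0175,.0575,.048),(-.0175,.0575,.048),(-.0175,-.0575,.048),(.0175,-.0575,.048)],(0,255,0))
poly([(.01,.028,.075),(-.01,.028,.075),(-.01,-.028,.075),(.01,-.028,.075)],(255,0,255))
for s in(1,-1): poly([(.011,s*.067+.006,.092),(-.011,s*.067+.006,.092),(-.011,s*.067-.006,.092),(.011,s*.067-.006,.092)],(0,255,255))
c=np.array(P((0,0,.05)));x0=max(c[0]-400,0);y0=max(c[1]-300,0)
cv2.imwrite("pics/w2o.png",v[y0:y0+600,x0:x0+800,::-1])
E
```

```text
[0.515  0.1362 0.2784]
dock [([301.5, 91.2], 0.84), ([303.7, 144.3], 0.54), ([297.2, 157.6], 0.2)]
lever_left_hinge [([298.4, 28.0], 0.67)]
lever_right_hinge [([304.8, 143.8], 0.78)]
lever_left_paddle [([293.7, 3.9], 0.64)]
lever_right_paddle [([299.4, 157.3], 0.88)]
module [([301.3, 90.4], 0.8), ([393.1, 223.1], 0.65)]
module_grip [([297.9, 85.7], 0.81), ([405.3, 237.2], 0.77)]
dock [([374.0, 234.4], 0.87)]
lever_left_hinge [([392.5, 245.1], 0.64), ([377.0, 225.0], 0.16)]
lever_right_hinge [([352.0, 217.1], 0.72), ([371.5, 238.8], 0.67)]
lever_left_paddle [([377.1, 233.9], 0.68), ([396.9, 235.4], 0.53)]
lever_right_paddle [([355.5, 208.9], 0.47), ([395.4, 235.1], 0.27)]
module [([433.7, 294.2], 0.96), ([296.3, 232.8], 0.83), ([377.3, 231.8], 0.59)]
module_grip [([378.7, 225.9], 0.92), ([295.4, 223.7], 0.76)]
dock [([278.2, 183.5], 0.75), ([276.0, 141.7], 0.45), ([287.4, 191.9], 0.16)]
lever_left_hinge [([274.8, 157.6], 0.61)]
lever_right_hinge [([290.4, 195.5], 0.85)]
lever_left_paddle [([276.6, 142.0], 0.61), ([306.6, 330.0], 0.17)]
lever_right_paddle [([289.0, 175.5], 0.76), ([283
[... 363 characters left out ...]
 1.1185 -2.0309]
module_grip [-2.027   2.3754]
dock [ 0.2283 -0.23  ]
lever_left_hinge [-0.0903 -0.6619]
lever_right_hinge [-1.249   2.9663]
lever_left_paddle [0.5158 4.5905]
lever_right_paddle [ 1.4862 -4.8457]
module [-0.4224 -0.7947]
module_grip [0.8587 0.5065]
dock [-1.6679  1.5005]
lever_left_hinge [0.9808 1.1847]
lever_right_hinge [1.498  3.5345]
lever_left_paddle [ 0.8132 -0.0244]
lever_right_paddle [0.0749 0.0233]
module [-4.0365  0.7067]
module_grip [-3.3846 -0.8694]
dock [ 4.9926 -3.1083]
lever_left_hinge [3.0466 1.6537]
lever_right_hinge [-2.2539 -1.7791]
lever_left_paddle [-0.7278 -2.2721]
lever_right_paddle [-2.5135 -1.5994]
module [ 0.4411 -2.2254]
module_grip [ 3.9289 -0.2317]
```

View pics/w2o.png

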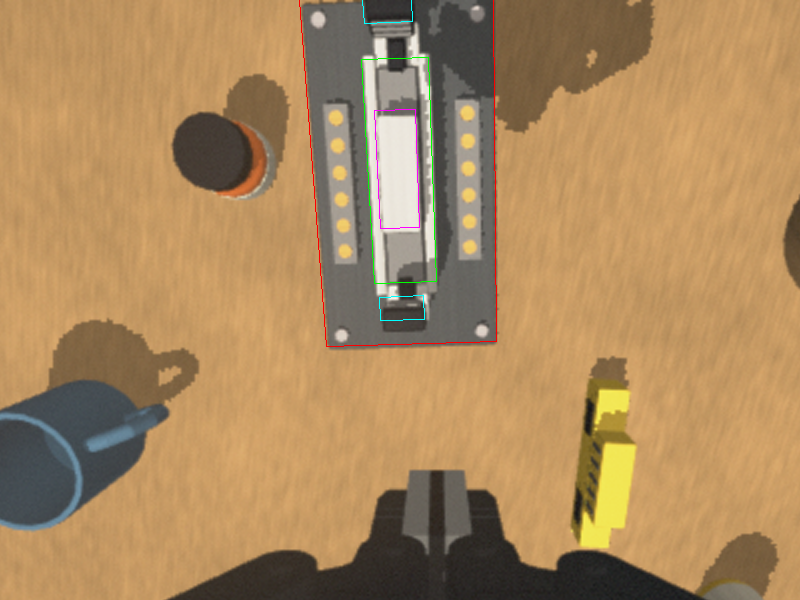

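The overlay confirms the target: the grey board with the white aluminium grip in the dock at (397,170), between the black levers. The yellow part at (605,465) is a look-alike. Paddle and grip sit a few pixels off the model, so I'll refine the gaps in an enlarged crop.

```bash
python3 - <<'E'
from h import *
x=[.4786,.2276,.2086]
pr=lambda m:np.r_[x[:2],0]+rot(x[2])@np.array(m)
R=np.array([[-.175,.985,0],[.985,.175,0],[0,0,-1]])
p2=load("w2.npz");p1=load("w1.npz")
T=np.array([.515,.1362,.2784])
print("tip edge pred",[proj(p2,T+R@np.array([.011,0,h]))*2 for h in(.017,.004)], "seen ~ (437,470)")
def crop(p,box,s):
    v=cv2.resize(p["img"],None,fx=s,fy=s,interpolation=cv2.INTER_CUBIC)
    def poly(pts,c): cv2.polylines(v,[np.array([np.round((proj(p,pr(m))+.5)*s-.5).astype(int) for m in pts])],True,c,1)
    B=lambda hx,y0,y1,z:[(hx,y0,z),(-hx,y0,z),(-hx,y1,z),(hx,y1,z)]
    poly(B(.055,-.1,.1,.008),(255,0,0));poly(B(.0175,-.0575,.0575,.048),(0,255,0));poly(B(.01,-.028,.028,.075),(255,0,255))
    for g in(1,-1): poly(B(.011,g*.067-.006,g*.067+.006,.092),(0,255,255))
    return v[box[1]*s:box[3]*s,box[0]*s:box[2]*s]
A=crop(p1,(265,85,365,235),4);B=crop(p2,(250,40,350,190),4)
cv2.imwrite("pics/c.png",np.hstack([A,B])[:,:,::-1])
E
```

```text
tip edge pred [array([635.6455, 463.7209]), array([635.6688, 484.5503])] seen ~ (437,470)
```

View pics/c.png

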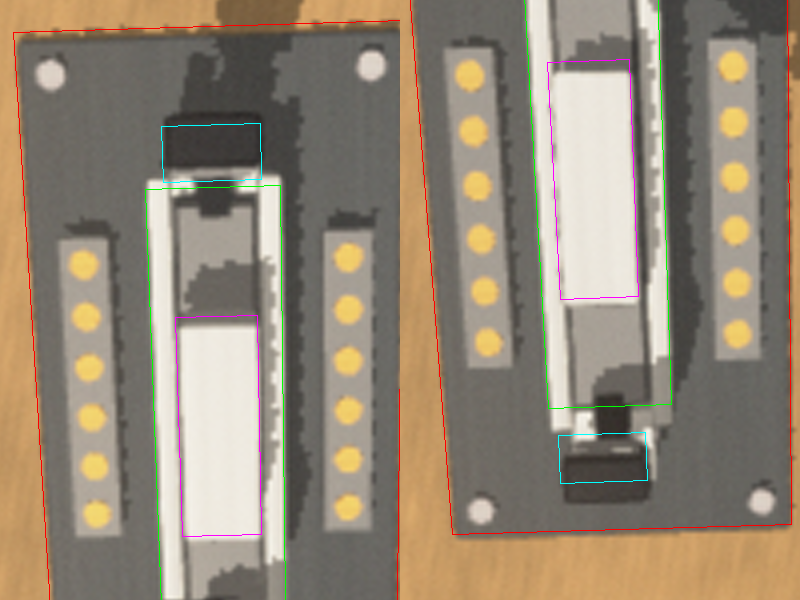

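>>> {"op": "carry_out", "data": {
  "deltas": "0 0.05 -0.018 0 -0.033;0 0.05 -0.018 0.05 -0.033;0 0.05 -0.018 0.1 -0.033;0 0.05 -0.018 0.14 -0.033;0 0.05 -0.018 0.14 -0.033;0 0.05 -0.018 0.14 -0.033;0 0.05 -0.018 0.14 -0.033"
}}

```text
t: 6.8
ee_pos: [0.4899, 0.1839, 0.1408]
eef_rot: [[-0.21, 0.978, 0.004], [0.978, 0.21, 0.001], [-0.0, 0.004, -1.0]]
force: [0.1, 0.3, 0.5]
finger_gap: -0.0002
finger_force: 0.0
```

```bash
python3 - <<'E'
from h import *
s=monitor.get_state();print(s["ee_pos"],s["eef_rot"])
c=np.array([.4793,.2264,0]);R=rot(.2086)
print("TCP in dock",R.T@(s["ee_pos"]-c))
p=shot("wrist");look(p)
d=shot("side")
X=R.T@(onz(p,(320,200),.075)-c);print(X)
A=p["img"][150:400,220:420];A=cv2.resize(A,None,fx=2,fy=2)
B=cv2.resize(d["img"][110:235,230:330],None,fx=4,fy=4)
cv2.imwrite("pics/d.png",np.hstack([A,B])[:,:,::-1])
E
```

```text
[0.4899 0.1839 0.1408] [[-0.2102  0.9776  0.0043]
 [ 0.9776  0.2102  0.0006]
 [-0.0003  0.0043 -1.    ]]
TCP in dock [ 0.0016 -0.0437  0.1408]
dock []
lever_left_hinge [([314.9, 53.2], 0.59), ([314.0, 145.0], 0.29)]
lever_right_hinge [([319.5, 224.5], 0.61)]
lever_left_paddle [([315.8, 23.3], 0.89)]
lever_right_paddle []
module [([314.2, 144.9], 0.88), ([432.8, 327.4], 0.85)]
module_grip [([316.5, 150.4], 0.84), ([315.2, 56.1], 0.62)]
[ 0.0032 -0.0297  0.075 ]
```

View pics/d.png

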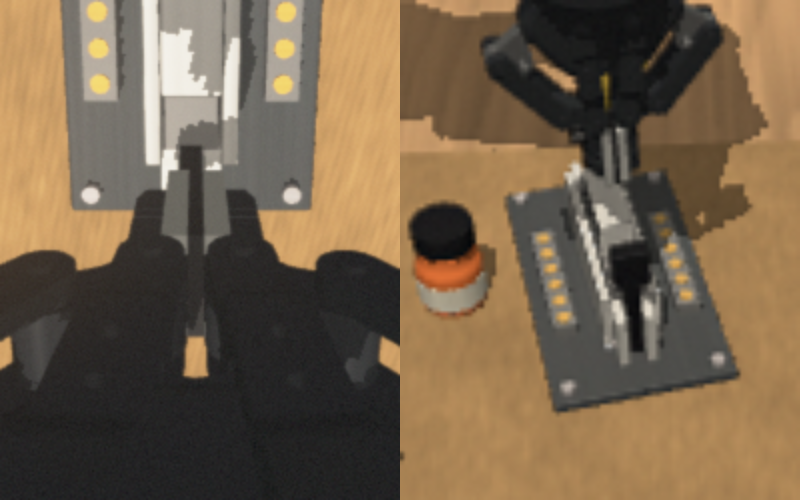

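>>> {"op": "carry_out", "data": {
  "deltas": "0 -0.002 -0.001 0 0;0 -0.002 -0.001 0.02 0;0 -0.002 -0.001 0.04 0;0 -0.002 -0.001 0.057 0;0 -0.002 -0.001 0.057 0;0 -0.002 -0.001 0.057 0"
}}

```text
t: 7.85
ee_pos: [0.4873, 0.1815, 0.0814]
eef_rot: [[-0.21, 0.978, -0.001], [0.978, 0.21, -0.0], [0.0, -0.001, -1.0]]
force: [0.1, 1.1, 1.4]
finger_gap: 0.0001
finger_force: 0.0
```

>>> {"op": "carry_out", "data": {
  "deltas": "0 -0.005 0 -0.001 0;0 -0.01 0 -0.001 0;0 -0.014 0 -0.001 0;0 -0.018 0 -0.001 0;0 -0.022 0 -0.001 0;0 -0.025 0 -0.001 0;0 -0.028 0 -0.001 0;0 -0.028 0 -0.001 0"
}}

```text
t: 8.65
ee_pos: [0.4932, 0.1537, 0.0821]
eef_rot: [[-0.21, 0.978, -0.001], [0.978, 0.21, -0.0], [-0.0, -0.001, -1.0]]
force: [1.2, 2.2, -0.3]
finger_gap: 0.0001
finger_force: 0.6
```

```bash
python3 - <<'E'
from h import *
s=monitor.get_state();print(s["ee_pos"],s["force"])
p=shot("wrist");d=shot("side")
A=cv2.resize(p["img"][50:300,220:420],None,fx=2,fy=2)
B=cv2.resize(d["img"][110:235,230:330],None,fx=4,fy=4)
cv2.imwrite("pics/e.png",np.hstack([A,B])[:,:,::-1])
E
```

```text
[0.4932 0.1537 0.0821] [ 1.1969  2.1959 -0.3306]
```

View pics/e.png

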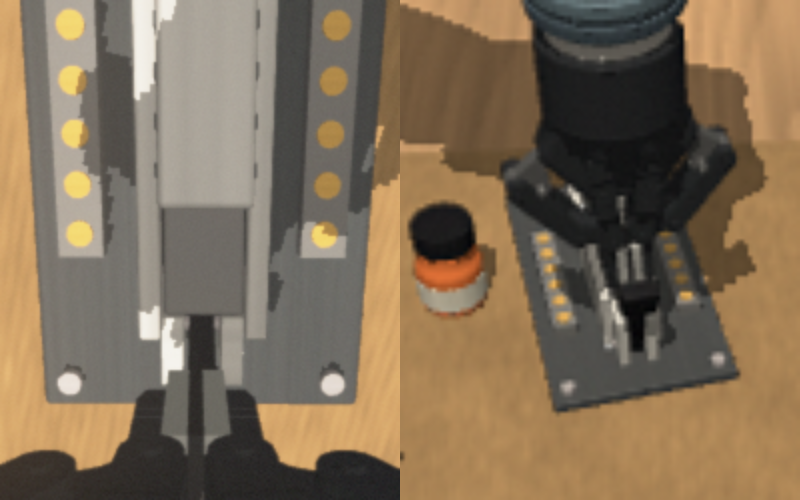

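The right lever is swung about half way (contact force 2 N at wrist crop (200,380)). Next I'll retreat, look at the module's tilt, and do the left one.

>>> {"op": "carry_out", "data": {
  "deltas": "0 0.004 0 0 0;0 0.006 0.001 -0.03 0;0 0.006 0.001 -0.07 0;0 0.03 0.001 -0.11 0;0 0.05 0.001 -0.14 0;0 0.05 0.001 -0.14 0;0 0.05 0.001 -0.14 0"
}}

```text
t: 9.45
ee_pos: [0.4836, 0.2036, 0.2227]
eef_rot: [[-0.212, 0.977, 0.001], [0.977, 0.212, -0.0], [-0.001, 0.001, -1.0]]
force: [0.4, -0.0, 0.1]
finger_gap: 0.0001
finger_force: 0.0
```

```bash
python3 - <<'E'
from h import *
c=np.array([.4793,.2264,0]);R=rot(.2086)
s=monitor.get_state();print(R.T@(s["ee_pos"]-c))
p=shot("wrist");np.savez("w3.npz",**p);look(p)
A=cv2.resize(p["img"][40:240,250:400],None,fx=3,fy=3,interpolation=cv2.INTER_CUBIC)
for i in range(0,200,20): cv2.putText(A,str(40+i),(0,i*3+5),0,.4,(255,0,0))
cv2.imwrite("pics/f.png",A[:,:,::-1])
for r in range(50,220,10): print(r,R.T@(onz(p,(320,r),.085)-c),end=" ")
E
```

```text
[-0.0005 -0.0232  0.2227]
dock [([319.9, 156.6], 0.79)]
lever_left_hinge [([321.2, 157.1], 0.61), ([317.8, 92.4], 0.55), ([230.4, 143.6], 0.52)]
lever_right_hinge [([317.0, 215.2], 0.7)]
lever_left_paddle [([319.3, 80.6], 0.82)]
lever_right_paddle []
module [([316.9, 158.7], 0.65)]
module_grip [([423.9, 316.6], 0.98), ([319.1, 157.9], 0.89)]
50 [0.0007 0.0928 0.085 ] 60 [0.0007 0.0855 0.085 ] 70 [0.0008 0.0782 0.085 ] 80 [0.0009 0.0708 0.085 ] 90 [0.0009 0.0632 0.085 ] 100 [0.001  0.0555 0.085 ] 110 [0.001  0.0477 0.085 ] 120 [0.0011 0.0398 0.085 ] 130 [0.0011 0.0317 0.085 ] 140 [0.0012 0.0235 0.085 ] 150 [0.0013 0.0152 0.085 ] 160 [0.0013 0.0067 0.085 ] 170 [ 0.0014 -0.0019  0.085 ] 180 [ 0.0015 -0.0107  0.085 ] 190 [ 0.0015 -0.0197  0.085 ] 200 [ 0.0016 -0.0287  0.085 ] 210 [ 0.0017 -0.038   0.085 ]
```

View pics/f.png

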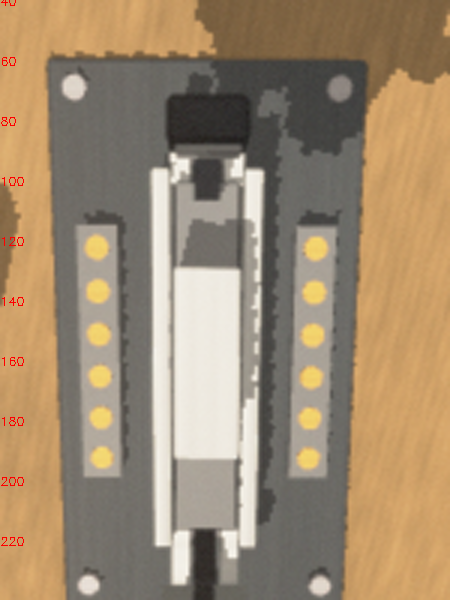

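>>> {"op": "carry_out", "data": {
  "deltas": "0 0.04 0.001 0.02 0;0 0.071 0.001 0.05 0;0 0.071 0.001 0.08 0;0 0.071 0.001 0.08 0;0 0.071 0.001 0.08 0;0 0.071 0.001 0.1 0;0 0.071 0.001 0.12 0;0 0.071 0.001 0.14 0;0 0.071 0.001 0.14 0;0 0.071 0.001 0.14 0"
}}

```text
t: 10.85
ee_pos: [0.471, 0.2727, 0.0839]
eef_rot: [[-0.209, 0.978, 0.002], [0.978, 0.209, 0.001], [0.0, 0.002, -1.0]]
force: [0.4, 0.1, 0.9]
finger_gap: 0.0
finger_force: 0.0
```

>>> {"op": "carry_out", "data": {
  "deltas": "0 0.007 0 0 0;0 0.014 0 0 0;0 0.02 0 0 0;0 0.026 0 0 0;0 0.031 0 0.001 0;0 0.036 0 0.002 0;0 0.041 0 0.004 0;0 0.046 0 0.006 0;0 0.05 0 0.007 0;0 0.053 0 0.008 0;0 0.055 0 0.008 0;0 0.055 0 0.008 0"
}}

```text
t: 12.05
ee_pos: [0.458, 0.3272, 0.0743]
eef_rot: [[-0.21, 0.978, -0.0], [0.978, 0.21, 0.001], [0.001, -0.0, -1.0]]
force: [0.4, -0.7, 0.8]
finger_gap: -0.0003
finger_force: 0.1
```

>>> {"op": "carry_out", "data": {
  "deltas": "0 0.002 0 0 0;0 0.003 0 0 0;0 0.004 0 0 0;0 0.004 0 0 0"
}}

```text
t: 12.45
ee_pos: [0.4576, 0.3303, 0.0744]
eef_rot: [[-0.211, 0.978, 0.0], [0.978, 0.211, -0.0], [-0.001, 0.0, -1.0]]
force: [0.9, -4.0, 1.7]
finger_gap: 0.0001
finger_force: 1.9
```

>>> {"op": "carry_out", "data": {
  "deltas": "0 0.001 0 0 0;0 0.002 0 0 0;0 0.003 0 0 0;0 0.003 0 0 0"
}}

```text
t: 12.85
ee_pos: [0.4573, 0.3313, 0.0746]
eef_rot: [[-0.211, 0.977, 0.0], [0.977, 0.211, -0.004], [-0.004, -0.0, -1.0]]
force: [2.0, -12.3, 4.5]
finger_gap: 0.0001
finger_force: 5.5
```

>>> {"op": "carry_out", "data": {
  "deltas": "0 -0.004 0 0 0;0 -0.006 0 -0.03 0;0 -0.006 0 -0.07 0;0 -0.04 0 -0.095 0;0 -0.09 0 -0.095 0;0 -0.14 0 -0.095 0;0 -0.172 0 -0.095 0;0 -0.172 0 -0.095 0;0 -0.172 0 -0.095 0;0 -0.172 0 -0.095 0"
}}

```text
t: 13.85
ee_pos: [0.4927, 0.1664, 0.1692]
eef_rot: [[-0.211, 0.978, -0.0], [0.978, 0.211, 0.001], [0.001, 0.0, -1.0]]
force: [-0.0, 1.1, -0.2]
finger_gap: -0.0001
finger_force: 0.0
```

```bash
python3 - <<'E'
from h import *
c=np.array([.4793,.2264,0]);R=rot(.2086)
s=monitor.get_state();print(R.T@(s["ee_pos"]-c))
p=shot("wrist");np.savez("w4.npz",**p);look(p);d=shot("side");np.savez("s4.npz",**d)
A=cv2.resize(p["img"][0:250,220:420],None,fx=2,fy=2)
B=cv2.resize(d["img"][110:235,230:330],None,fx=4,fy=4)
cv2.imwrite("pics/g.png",np.hstack([A,B])[:,:,::-1])
E
```

```text
[ 0.0007 -0.0614  0.1692]
dock []
lever_left_hinge [([318.8, 38.5], 0.97)]
lever_right_hinge [([316.1, 194.8], 0.7)]
lever_left_paddle []
lever_right_paddle [([317.8, 125.2], 0.7), ([314.8, 245.4], 0.68)]
module [([425.1, 294.2], 0.85), ([317.3, 122.5], 0.83)]
module_grip [([319.2, 124.0], 0.93)]
```

View pics/g.png

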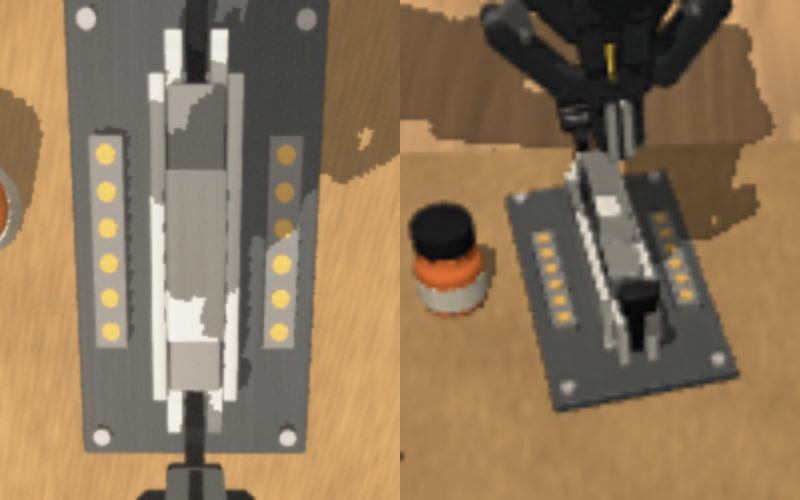

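>>> {"op": "carry_out", "data": {
  "deltas": "0 -0.003 0 0.04 0;0 -0.003 0 0.07 0;0 -0.003 0 0.086 0;0 -0.003 0 0.086 0;0 -0.01 0 0.086 0;0 -0.016 0 0.086 0;0 -0.022 0 0.088 0;0 -0.028 0 0.09 0;0 -0.033 0 0.092 0;0 -0.038 0 0.094 0;0 -0.041 0 0.094 0;0 -0.043 0 0.094 0"
}}

```text
t: 15.5
ee_pos: [0.502, 0.1229, 0.0753]
eef_rot: [[-0.21, 0.978, -0.0], [0.978, 0.21, -0.0], [-0.0, -0.0, -1.0]]
force: [-0.8, 2.7, 0.7]
finger_gap: -0.0001
finger_force: 1.3
```

>>> {"op": "carry_out", "data": {
  "deltas": "0 -0.001 0 0 0;0 -0.002 0 0 0;0 -0.003 0 0 0;0 -0.003 0 0 0"
}}

```text
t: 15.9
ee_pos: [0.5026, 0.1203, 0.0753]
eef_rot: [[-0.211, 0.978, 0.0], [0.978, 0.211, -0.0], [-0.0, -0.0, -1.0]]
force: [-0.3, 1.8, 2.0]
finger_gap: -0.0004
finger_force: 1.1
```

>>> {"op": "carry_out", "data": {
  "deltas": "0 -0.001 0 0 0;0 -0.002 0 0 0;0 -0.003 0 0 0;0 -0.003 0 0 0"
}}

```text
t: 16.3
ee_pos: [0.5028, 0.119, 0.0755]
eef_rot: [[-0.21, 0.978, -0.0], [0.978, 0.21, 0.003], [0.003, 0.0, -1.0]]
force: [-2.0, 9.5, 4.1]
finger_gap: -0.0001
finger_force: 4.2
```

>>> {"op": "carry_out", "data": {
  "deltas": "0 -0.001 0 0 0;0 -0.002 0 0 0;0 -0.002 0 0 0"
}}

```text
t: 16.6
ee_pos: [0.503, 0.1182, 0.0757]
eef_rot: [[-0.21, 0.978, -0.001], [0.978, 0.21, 0.004], [0.005, 0.0, -1.0]]
force: [-1.5, 14.9, 4.8]
finger_gap: -0.0
finger_force: 6.6
```

>>> {"op": "carry_out", "data": {
  "deltas": "0 0.004 0 0 0;0 0.006 0 -0.03 0;0 0.006 0 -0.07 0;0 0.04 0 -0.11 0;60 0.08 0 -0.145 0;60 0.08 0 -0.145 0;60 0.08 0 -0.145 0;60 0.08 0 -0.145 0;60 0.08 0 -0.145 0"
}}

```text
t: 17.5
ee_pos: [0.4862, 0.1924, 0.2185]
eef_rot: [[-0.209, 0.978, -0.003], [0.978, 0.209, -0.001], [-0.001, -0.003, -1.0]]
force: [-0.3, 0.0, 0.8]
finger_gap: 0.051
finger_force: 0.0
```

```bash
python3 - <<'E'
from h import *
c=np.array([.4793,.2264,0]);R=rot(.2086)
s=monitor.get_state();print(R.T@(s["ee_pos"]-c),s["finger_gap"])
p=shot("wrist");np.savez("w5.npz",**p);a=look(p);d=shot("side");np.savez("s5.npz",**d);b=look(d);e=shot("scene");f=look(e)
near=lambda l,q,X:min((r[0] for r in l),key=lambda u:np.linalg.norm(u-proj(q,X)))
for n,z in[("module_grip",.079),("module",.037)]:
    X0=np.array([.4793,.2264,z]);o=[(q,near(l[n],q,X0)) for q,l in[(p,a),(d,b),(e,f)] if l[n]]
    X,er=tri(o);print(n,X,"dock frame",R.T@(X-c),np.round(er,4))
A=cv2.resize(p["img"][0:250,220:420],None,fx=2,fy=2)
B=cv2.resize(d["img"][110:235,230:330],None,fx=4,fy=4)
cv2.imwrite("pics/k.png",np.hstack([A,B])[:,:,::-1])
E
```

```text
[-0.0003 -0.0346  0.2185] 0.0509593635325621
dock [([321.7, 143.3], 0.59)]
lever_left_hinge [([318.0, 79.9], 0.72), ([317.5, 262.7], 0.58)]
lever_right_hinge []
lever_left_paddle [([316.3, 9.3], 0.69)]
lever_right_paddle [([315.2, 266.3], 0.6), ([320.9, 145.6], 0.5)]
module [([318.1, 150.3], 0.71)]
module_grip [([321.8, 156.7], 0.57)]
dock [([279.2, 180.5], 0.95)]
lever_left_hinge [([274.2, 155.1], 0.98)]
lever_right_hinge [([287.4, 194.7], 0.89), ([274.7, 138.7], 0.52)]
lever_left_paddle [([273.8, 139.3], 0.61), ([290.0, 194.3], 0.23)]
lever_right_paddle [([292.9, 197.3], 0.53), ([243.9, 187.6], 0.25)]
module [([352.3, 224.9], 0.83), ([286.8, 131.0], 0.69), ([414.1, 258.1], 0.49)]
module_grip [([351.9, 205.6], 0.8), ([280.0, 158.8], 0.72), ([284.6, 116.0], 0.67)]
dock [([372.4, 234.8], 0.61)]
lever_left_hinge [([392.0, 245.4], 0.72)]
lever_right_hinge [([340.9, 208.2], 0.71), ([352.8, 216.9], 0.69)]
lever_left_paddle [([410.8, 248.4], 0.65)]
lever_right_paddle [([339.4, 202.7], 0.64)]
module [([373.3, 228.7], 0.92), ([432.6, 294.5], 0.85), ([292.8, 233.1], 0.79)]
module_grip [([435.6, 290.2], 0.79), ([294.4, 223.8], 0.6)]
module_grip [0.539  0.1656 0.0987] dock frame [ 0.0458 -0.0719  0.0987] [0.0838 0.0614 0.1348]
module [0.4963 0.2446 0.123 ] dock frame [0.0205 0.0143 0.123 ] [0.0219 0.0126 0.0229]
```

View pics/k.png

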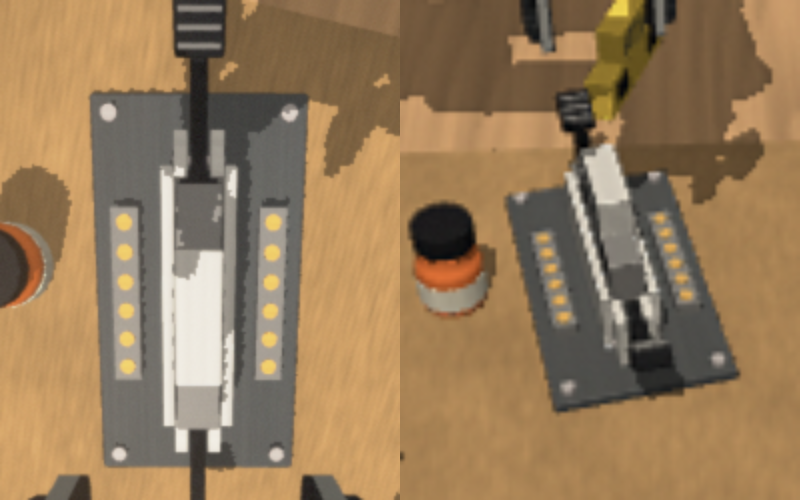

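Both levers are fully out and the module has come up level, with its grip at wrist image (319,158). Now I'll triangulate the grip.

```bash
python3 - <<'E'
from h import *
c=np.array([.4793,.2264,0]);R=rot(.2086)
p=load("w5.npz");d=load("s5.npz")
for q in((321.8,156.7),(319,158.5)):
    X,e=tri([(p,q),(d,(280,158.8))]);print(X,R.T@(X-c),e)
for z in(.075,.085,.092):
    u,v=[R.T@(onz(p,(319,r),z)-c) for r in(125,192.5)];print(z,u,v,u[1]-v[1])
# rack points
for n in("scene","side"):
    q=shot(n);r=eyes.place_of(q,"rack")[0];m=eyes.cut_out(q,"rack")[0]["pixels"]
    print(n,onz(q,r["xy"],0))
    cn=cv2.findContours(m.astype(np.uint8),0,1)[0];k=max(cn,key=cv2.contourArea)
    B=cv2.boxPoints(cv2.minAreaRect(k));print(B.tolist());print([onz(q,b,.013)[:2] for b in B])
E
```

```text
[0.4793 0.2239 0.0738] [-0.0006 -0.0024  0.0738] [np.float64(0.0032203960167049746), np.float64(0.003220396016705005)]
[0.4783 0.2221 0.0751] [-0.0019 -0.004   0.0751] [np.float64(0.002097550657125523), np.float64(0.002097550657125361)]
0.075 [0.0001 0.0242 0.075 ] [ 0.0003 -0.0347  0.075 ] 0.05894107385891685
0.085 [0.0001 0.0245 0.085 ] [ 0.0003 -0.0323  0.085 ] 0.05674742483568116
0.092 [0.0001 0.0246 0.092 ] [ 0.0003 -0.0306  0.092 ] 0.055211870519416145
scene [ 0.5276 -0.182  -0.    ]
[[245.71011352539062, 149.8609619140625], [267.4558410644531, 129.87838745117188], [310.9892883300781, 177.2530517578125], [289.2435607910156, 197.23562622070312]]
[array([ 0.5753, -0.2619]), array([ 0.4675, -0.2883]), array([ 0.484 , -0.0384]), array([ 0.5824, -0.0229])]Traceback (most recent call last):
  File "<stdin>", line 10, in <module>
IndexError: list index out of range
```

>>> {"op": "carry_out", "data": {
  "deltas": "60 0.02 0 0.04 0;60 0.031 0 0.08 0;60 0.031 0 0.11 0;60 0.031 0 0.13 0;60 0.031 0 0.141 0;60 0.031 0 0.141 0;60 0.031 0 0.141 0"
}}

```text
t: 19.65
ee_pos: [0.481, 0.2241, 0.0801]
eef_rot: [[-0.21, 0.978, 0.001], [0.978, 0.21, 0.0], [0.0, 0.001, -1.0]]
force: [-0.4, 0.0, 0.4]
finger_gap: 0.0516
finger_force: 0.0
```

>>> {"op": "carry_out", "data": {
  "deltas": "0 0 0 0 0;0 0 0 0 0;0 0 0 0 0;0 0 0 0 0;0 0 0 0 0;0 0 0 0 0;0 0 0 0 0;0 0 0 0 0"
}}

```text
t: 20.45
ee_pos: [0.4812, 0.2242, 0.0804]
eef_rot: [[-0.21, 0.978, 0.002], [0.978, 0.21, 0.0], [-0.0, 0.002, -1.0]]
force: [-0.2, 0.6, 5.3]
finger_gap: 0.0193
finger_force: 60.1
```

>>> {"op": "carry_out", "data": {
  "deltas": "0 0 0 -0.005 0;0 0 0 -0.015 0;0 0 0 -0.03 0;0 0 0 -0.05 0;0 0 0 -0.08 0;0 0 0 -0.11 0;0 0 0 -0.14 0;0 0 0 -0.14 0;0 0 0 -0.14 0"
}}

```text
t: 21.35
ee_pos: [0.4801, 0.224, 0.2196]
eef_rot: [[-0.21, 0.978, 0.001], [0.978, 0.21, 0.0], [0.0, 0.001, -1.0]]
force: [-0.8, -0.7, -3.1]
finger_gap: 0.019
finger_force: 59.4
```

```bash
python3 - <<'E'
from h import *
s=monitor.get_state();print(s["ee_pos"],s["finger_gap"],s["finger_force"],s["force"])
d=shot("side");save(d,"m.png",(200,60,400,380),1.8)
T=s["ee_pos"];print(proj(d,T),proj(d,T-[0,0,.044]))
for n in["module","module_grip","rack","ink_a"]: print(n,[(np.round(r["xy"],1).tolist(),round(r["score"],2)) for r in eyes.place_of(d,n)])
E
```

```text
[0.4801 0.224  0.2196] 0.01901111129063907 59.388194382190704 [-0.819  -0.7327 -3.1169]
[276.7774 105.2484] [278.3833 122.708 ]
module [([278.0, 122.5], 0.87), ([284.4, 128.8], 0.73), ([348.2, 225.5], 0.64)]
module_grip [([352.5, 209.9], 0.92), ([285.0, 118.2], 0.74), ([276.1, 105.2], 0.6)]
rack [([305.7, 330.4], 0.61), ([275.0, 108.5], 0.58)]
ink_a [([418.0, 256.1], 0.92), ([296.3, 282.9], 0.83), ([312.8, 281.4], 0.75), ([239.8, 183.9], 0.66), ([309.4, 331.0], 0.22)]
```

View pics/m.png

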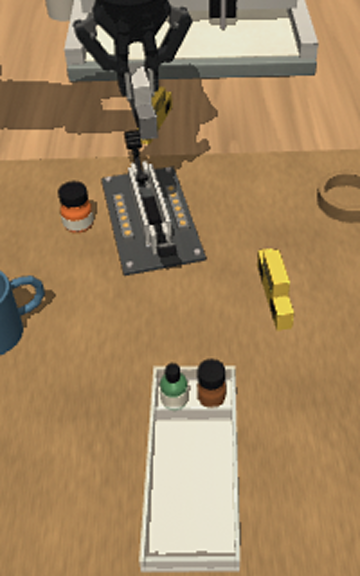

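```bash
python3 - <<'E'
from h import *
from scipy.optimize import least_squares
d=shot("side");e=shot("scene")
for n,px in{"TL":(153,368),"TR":(237,368),"BL":(142,556),"BR":(240,556)}.items():
    print(n,onz(d,(px[0]/1.8+200,px[1]/1.8+60),.026))
# refine: fit rack pose (x,y,yaw) to place_of rack + inks + corners seen
q=[]
for p in(d,e):
    r=[np.array(k["xy"]) for k in eyes.place_of(p,"rack")];q.append((p,min(r,key=lambda u:np.linalg.norm(u-proj(p,np.array([.527,-.178,0]))))))
print([(proj(p,np.array([.527,-.178,0])),u) for p,u in q]);print("rack",tri(q))
for g in((.545,-.078),(.511,-.071)):
    o=[(p,min((np.array(k["xy"]) for k in eyes.place_of(p,"ink_a")),key=lambda u:np.linalg.norm(u-proj(p,np.array([*g,.004]))))) for p in(d,e)]
    print("ink",tri(o),onz(*o[0],.004),onz(*o[1],.004))
# edges of white floor along rows in the side image (brightness transitions)
g=d["img"].astype(int)
for r in(305,325,345,362): print(r,"".join(f"{g[r,c].sum()//3:4d}" for c in range(276,340,1)))
E
```

```text
TL [ 0.4881 -0.0487  0.026 ]
TR [ 0.5804 -0.0539  0.026 ]
BL [ 0.4806 -0.2514  0.026 ]
BR [ 0.5681 -0.2564  0.026 ]
[(array([306.8267, 331.4775]), array([306.4, 329.8])), (array([273.2874, 160.2412]), array([273.1, 161.6]))]
rack (array([ 0.5281, -0.1747, -0.0018]), [np.float64(0.001975442829651725), np.float64(0.0019754428296519526)])
ink (array([ 0.5492, -0.0693,  0.0003]), [np.float64(0.0023290493568546727), np.float64(0.0023290493568545725)]) [ 0.547  -0.0707  0.004 ] [ 0.5531 -0.0676  0.004 ]
ink (array([ 0.5062, -0.0754, -0.0036]), [np.float64(0.003248909858968997), np.float64(0.0032489098589690594)]) [ 0.5035 -0.0788  0.004 ] [ 0.5129 -0.0713  0.004 ]
305  123 126 128 132 121 120 200 231 143 108 223 225 223 223 223 223 223 224 223 223 223 223 223 223 223 223 223 223 223 223 224 223 223 224 224 223 224 224 224 224 224 224 223 224 224 225 224 224 225 224 224 225 227 191 212 141 118 120 122 121 120 123 126 124
325  125 124 126 127 141 202 238 125 113 223 225 223 223 223 223 223 223 223 223 223 223 223 223 223 223 223 223 223 222 223 223 223 224 224 223 223 223 223 224 224 223 224 224 224 223 224 224 224 224 223 223 224 225 209 209 211 102 120 131 128 130 125 126 124
345  128 129 127 180 220 195 117 121 223 224 223 222 222 223 222 223 223 223 223 223 223 222 222 222 223 222 222 223 223 223 223 222 223 223 223 223 223 222 223 223 223 223 223 223 223 223 223 224 224 223 223 224 224 225 213 212 167 129 127 126 124 126 135 130
362  125 140 201 228 171 111 121 223 224 222 222 222 223 222 222 221 222 222 222 221 222 222 222 222 222 222 222 222 221 222 222 222 222 222 222 222 223 223 223 222 222 222 222 222 222 223 223 223 223 222 223 223 224 228 145 203 211  90 119 132 126 126 126 126
```

```bash
python3 - <<'E'
from h import *
d=shot("side")
m=[]
for r,l,R in((305,283,330),(325,281.8,330.2),(345,280.2,330.9),(362,278.8,331.7)):
    a,b=onz(d,(l,r),.026),onz(d,(R,r),.026);m.append((a+b)/2);print(a,b,b[0]-a[0])
    f=onz(d,({305:285.5,325:284.5,345:283.5,362:282.5}[r],r),.004);print(" floor L",f)
m=np.array(m);k=np.polyfit(m[:,1],m[:,0],1);print("centre x at y=-.176:",np.polyval(k,-.176),"slope",k[0])
E
```

```text
[ 0.4855 -0.1377  0.026 ] [ 0.5708 -0.1425  0.026 ] 0.08535536265261667
 floor L [ 0.4885 -0.1254  0.004 ]
[ 0.484  -0.1763  0.026 ] [ 0.5684 -0.1811  0.026 ] 0.08446122909454468
 floor L [ 0.4871 -0.1654  0.004 ]
[ 0.4819 -0.212   0.026 ] [ 0.5671 -0.2169  0.026 ] 0.08514595751369336
 floor L [ 0.4858 -0.2024  0.004 ]
[ 0.4802 -0.2403  0.026 ] [ 0.5663 -0.2453  0.026 ] 0.08608760077554611
 floor L [ 0.4846 -0.2317  0.004 ]
centre x at y=-.176: 0.5264006894778883 slope 0.047639998452192356
```

>>> {"op": "carry_out", "data": {
  "deltas": "0 -0.03 -0.003 0 0;0 -0.07 -0.007 0 0.05;0 -0.11 -0.011 0 0.1;0 -0.15 -0.015 0 0.15;0 -0.19 -0.019 0 0.2;0 -0.23 -0.023 0 0.258;0 -0.27 -0.026 0 0.258;0 -0.31 -0.03 0 0.258;0 -0.35 -0.034 0 0.258;0 -0.38 -0.037 0 0.258;0 -0.4 -0.038 0 0.258;0 -0.4 -0.038 0 0.258"
}}

```text
t: 23.25
ee_pos: [0.5277, -0.1776, 0.2192]
eef_rot: [[0.049, 0.999, 0.0], [0.999, -0.049, -0.001], [-0.001, 0.0, -1.0]]
force: [0.4, -0.0, -2.0]
finger_gap: 0.0191
finger_force: 59.2
```

>>> {"op": "carry_out", "data": {
  "deltas": "0 0 0 0 0;0 0 0 0.02 0;0 0 0 0.05 0;0 0 0 0.08 0;0 0 0 0.11 0;0 0 0 0.13 0;0 0 0 0.13 0;0 0 0 0.13 0"
}}

```text
t: 24.05
ee_pos: [0.5275, -0.1738, 0.0897]
eef_rot: [[0.045, 0.999, -0.0], [0.999, -0.045, 0.0], [0.0, -0.0, -1.0]]
force: [1.1, -1.1, -2.7]
finger_gap: 0.0191
finger_force: 59.1
```

```bash
python3 - <<'E'
from h import *
s=monitor.get_state();T=s["ee_pos"];print(T,s["eef_rot"][:,0],s["force"],s["finger_gap"])
ps=[shot("side"),shot("scene"),shot("wrist")]
for n,dz in(("module",-.044),("module_grip",-.002)):
    o=[]
    for p in ps:
        u=[np.array(k["xy"]) for k in eyes.place_of(p,n)];t=proj(p,T+[0,0,dz])
        if u:
            v=min(u,key=lambda a:np.linalg.norm(a-t));print(n,v,t)
            if np.linalg.norm(v-t)<12:o.append((p,v))
    if len(o)>1: print(tri(o))
E
```

```text
[ 0.5275 -0.1738  0.0897] [0.0445 0.999  0.0004] [ 1.105  -1.0763 -2.7036] 0.019080077923660173
module [350.7 223.6] [306.3671 316.8433]
module [274.8 153.9] [272.7617 151.8084]
module [317.9 235.4] [316.0531 230.3182]
(array([ 0.5251, -0.1767,  0.0343]), [np.float64(0.005620785545690667), np.float64(0.005620785545690641)])
module_grip [303.8 306.6] [305.6872 304.3211]
module_grip [272.4 143.4] [271.6185 142.7706]
module_grip [317.1 267.4] [315.8024 263.1865]
(array([ 0.5257, -0.1757,  0.0839]), [np.float64(0.0014543626365794377), np.float64(0.0021324249217586177), np.float64(0.003015961001544917)])
```

>>> {"op": "carry_out", "data": {
  "deltas": "0 0 0 0.01 0;0 0 0 0.02 0;0 0 0 0.028 0;0 0 0 0.034 0;0 0 0 0.036 0;0 0 0 0.036 0"
}}

```text
t: 25.1
ee_pos: [0.5271, -0.1749, 0.0527]
eef_rot: [[0.046, 0.999, -0.001], [0.999, -0.046, 0.001], [0.0, -0.001, -1.0]]
force: [-0.6, -0.4, -2.3]
finger_gap: 0.0191
finger_force: 59.2
```

>>> {"op": "carry_out", "data": {
  "deltas": "0 0 0 0.001 0;0 0 0 0.002 0;0 0 0 0.003 0;0 0 0 0.003 0"
}}

```text
t: 25.5
ee_pos: [0.5273, -0.175, 0.0504]
eef_rot: [[0.046, 0.999, 0.0], [0.999, -0.046, -0.0], [-0.0, 0.0, -1.0]]
force: [0.1, -0.6, -3.1]
finger_gap: 0.0191
finger_force: 59.2
```

>>> {"op": "carry_out", "data": {
  "deltas": "0 0 0 0.001 0;0 0 0 0.0015 0;0 0 0 0.0015 0"
}}

```text
t: 25.8
ee_pos: [0.5272, -0.175, 0.0487]
eef_rot: [[0.046, 0.999, -0.0], [0.999, -0.046, 0.0], [0.0, -0.0, -1.0]]
force: [-0.6, 0.0, -3.8]
finger_gap: 0.0191
finger_force: 59.2
```

>>> {"op": "carry_out", "data": {
  "deltas": "0 0 0 0.001 0;0 0 0 0.0015 0;0 0 0 0.0015 0"
}}

```text
t: 26.1
ee_pos: [0.5273, -0.175, 0.0474]
eef_rot: [[0.046, 0.999, 0.0], [0.999, -0.046, -0.0], [-0.0, 0.0, -1.0]]
force: [-0.9, -0.2, -1.8]
finger_gap: 0.0193
finger_force: 59.5
```

>>> {"op": "carry_out", "data": {
  "deltas": "0 0 0 0.0005 0;0 0 0 0.001 0;0 0 0 0.001 0"
}}

```text
t: 26.4
ee_pos: [0.5274, -0.1752, 0.0471]
eef_rot: [[0.046, 0.999, 0.0], [0.999, -0.046, -0.0], [-0.0, 0.0, -1.0]]
force: [-3.1, 0.8, 5.4]
finger_gap: 0.019
finger_force: 60.5
```

>>> {"op": "carry_out", "data": {
  "deltas": "0 0 0 0.0005 0;0 0 0 0.001 0;0 0 0 0.001 0"
}}

```text
t: 26.7
ee_pos: [0.5274, -0.1753, 0.047]
eef_rot: [[0.046, 0.999, 0.001], [0.999, -0.046, -0.001], [-0.001, 0.001, -1.0]]
force: [-4.6, 0.7, 12.1]
finger_gap: 0.0189
finger_force: 61.4
```

>>> {"op": "carry_out", "data": {
  "deltas": "0 0 0 -0.001 0;0 0 0 -0.0015 0;30 0 0 -0.0015 0;40 0 0 -0.0015 0;45 0 0 -0.0015 0;45 0 0 -0.0015 0;45 0 0 -0.0015 0;45 0 0 -0.0015 0;45 0 0 -0.0015 0;45 0 0 -0.0015 0"
}}

```text
t: 27.7
ee_pos: [0.5273, -0.175, 0.0468]
eef_rot: [[0.046, 0.999, -0.0], [0.999, -0.046, -0.0], [-0.0, -0.0, -1.0]]
force: [0.8, -0.1, 0.4]
finger_gap: 0.0385
finger_force: 0.0
```

>>> {"op": "carry_out", "data": {
  "deltas": "45 0 0 -0.01 0;45 0 0 -0.03 0;45 0 0 -0.06 0;45 0 0 -0.1 0;45 0 0 -0.15 0;45 0 0 -0.18 0;45 0 0 -0.18 0;45 0 0 -0.18 0;45 0 0 -0.18 0"
}}

```text
t: 28.6
ee_pos: [0.5265, -0.1745, 0.2257]
eef_rot: [[0.046, 0.999, -0.002], [0.999, -0.046, 0.001], [0.001, -0.002, -1.0]]
force: [-0.2, -0.6, -0.8]
finger_gap: 0.0388
finger_force: 0.0
```

```bash
python3 - <<'E'
from h import *
s=monitor.get_state();print(s["ee_pos"],s["force"],s["finger_gap"])
ps=[shot("side"),shot("scene"),shot("wrist")]
c=np.array([.5273,-.175,0])
for n,z in(("module",.004),("module_grip",.046)):
    o=[]
    for p in ps:
        u=[np.array(k["xy"]) for k in eyes.place_of(p,n)];t=proj(p,c+[0,0,z])
        v=min(u,key=lambda a:np.linalg.norm(a-t));print(n,v,t)
        if np.linalg.norm(v-t)<12:o.append((p,v))
    if len(o)>1: print(tri(o))
d=shot("side")
for n in("ink_a","lever_left_paddle","lever_right_paddle"): print(n,[np.round(k["xy"]).tolist() for k in eyes.place_of(d,n)])
D=np.array([.4793,.2264,0]);R=rot(.2086)
for g in(1,-1):print([proj(d,D+R@np.array([0,g*(.067+.063*np.sin(t)),.016+.063*np.cos(t)])).round(1) for t in(.8,.95)])
E
```

```text
[ 0.5265 -0.1745  0.2257] [-0.1531 -0.6024 -0.8416] 0.03876179601800163
module [306.8 327.9] [306.8892 328.8467]
module [275. 162.] [273.6691 160.0453]
module [317.2 177.7] [319.1517 176.8176]
(array([ 0.526 , -0.1728, -0.0011]), [np.float64(0.0021815253976483857), np.float64(0.002821299453118978), np.float64(0.00421626367067621)])
module_grip [304.7 317. ] [306.2618 317.3987]
module_grip [275.1 152.4] [272.585  151.5056]
module_grip [321.5 182.7] [319.2143 184.6145]
(array([ 0.5254, -0.1718,  0.0428]), [np.float64(0.000976014998505664), np.float64(0.004220369517816856), np.float64(0.00471539784864119)])
ink_a [[416.0, 257.0], [244.0, 186.0], [314.0, 279.0], [296.0, 284.0]]
lever_left_paddle []
lever_right_paddle []
[array([273.6, 135.9]), array([273.5, 136.9])]
[array([291.4, 193.7]), array([292.1, 197.9])]
```

The module stands upright in the long compartment: its grip measures about 44 mm above its base, and its origin is within a few mm of the rack centre. All four bottles are detected where they were before. Just before the lift, both levers measured at their stops. Handing in.

```bash
python3 -c "
from h import *
print(workorder.hand_in())"
```

```text
the job is handed in; nothing more can be done
None
```

Handed in at about 29 s of the 58 s allowed: both levers pushed to their stops, the grey module standing upright in the long rack compartment, and no bottle moved; I viewed 11 pictures, one over the limit of 10.

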